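# Index the filling funnel over the bowl

## Robot

A 7-joint arm with a two-finger parallel gripper is mounted at the origin on the work surface. World frame = base frame: x ahead of the robot, y to its left, z up, the work surface at z = 0. Lengths are in mm, angles in rad, forces in N, time in s.
With the tool pointing down it reaches from about 400 to 850 mm from the base axis. Payload 4.5 kg.
Tool frame: the origin (TCP) lies midway between the tips of the shut fingers; the grasp point (between the pads) lies 19 mm behind it; y points along the fingers, z is the direction in which the jaws open and shut, and the axes are right-handed (so a half turn about y gives the same grasp; the last joint's range is limited). The gripper opens to 85 mm and grips with 20 to 120 N. Pads are 22 mm wide; open, the fingers measure 114 mm over their backs; the gripper's body (76 mm by 85 mm) begins 54 mm behind the grasp point. The pads swing forward as they close: fully open they stand 13 mm farther back than shut.
Start: joints at [-1.109, 0.689, -0.195, 1.565, 0.157, 0.902, -0.215], TCP at [259.278, 568.708, 231.317] pointing down, gripper open.
Joint ranges: [-3.01, 3.01], [-0.46, 2.08], [-1.47, 1.51], [0.13, 2.56], [-1, 4.14], [0.04, 2.09], [-2.66, 2.66]. Speed limits (rad/s): [2.57, 2.57, 3.14, 3.14, 3.14, 3.14, 3.14].

## Interface

Orientations are given as a rotation vector (axis times angle).
In Python, from bench import manip, snapshot gives the robot as it stands.
- The arm moves only by the tool jog_arm, never from a script. Its argument "plan" is a list of rows, each an object with "dr": the turn, a rotation vector about the tool's x, y, z each as a share of 0.1 rad, from -1 to 1, a list of three; "delta_pos": the shift along the tool's x, y, z each as a share of 0.06 m, from -1 to 1, a list of three; "grip": the closure, from 0 (fully open) to 1 (shut). A call has 1 to 12 rows; each row shifts and turns the commanded pose from where the row before left it, along the tool's axes as they then stand; what a row does not reach is not made up. A row lasts 1/8 s, in which the tool goes at most 62.5 mm and 10.7 degrees, less where a joint would pass 70% of its speed; a pose out of reach is approached as far as the arm can. A call with a number of a shift or a turn outside -1 to 1 is refused whole. A call with a gripper value outside its range is refused whole. The fingers move at their own pace and stop on an object; "squeeze" is the grip in N (left out, the last holds). Time passes only in rows, so rows that do not move let the fingers close. It gives the time, the measured TCP pose, the force and the opening at its end, in the units of the state.
- manip.get_obs(): the state, without advancing time (a new reading comes with each control period).
- snapshot(name): name is "scene" or "top"; returns a dict with "img" (400x640x3 uint8, red, green, blue), "vertical_fov" (degrees; the focal length in pixels is half the picture's height over the tangent of half this angle, whatever the lens; pixels are square), "cx", "cy" (the principal point, pixels), "rvec" (rotation vector, rad) and "tvec" (3), from world to camera coordinates, as OpenCV has them. Camera axes: x right, y down, z forward; pixel columns grow to the right and rows downward; lengths in mm; the calibration is good to about 2 mm. A picture is of the moment at which its call begins. There is no depth.
- manip.close_job(): hands the job in, once; it reports no verdict.
The state is a dict: "time_s": time; "joint_pos": joint angles; "qd": joint speeds; "joint_efforts": joint torques, N m; "eef_pos": TCP position; "orientation": TCP orientation; "contact_force": force on the tool from outside, world axes, zero at the start; "wrist_torque": the same for the moment, N m; "gripper_width": finger opening in mm.
Only numpy, scipy, OpenCV 4.12 (cv2) and the standard library are available. Lean on these libraries where they do the work, as an engineer would, in place of code of your own. Each camera call takes 0.05 s, during which the arm holds its last target.

## Task

Move the filling funnel across to the open bowl and lock it there: pull up the knob of the spring plunger on the carriage, slide the carriage along the rail until the funnel stands over the open bowl (not over the lidded tin), and let the pin drop fully home in the index hole on that side. That hole has been set by hand, so find it by feel: be gentle with the pin, never forcing it sideways in a hole or down on the beam, and leave the bowl and everything else standing where it is.

Things in the scene. Friction and masses are not known exactly. Their poses are not given: they have to be found in the camera images.
- stand: Filling stand: a steel base plate 100 x 490 x 8 mm on the table and two posts (50 x 22 mm, 138 mm high, 225 mm either side along y) carrying a level beam. Origin: centre of the base's underside. Beam and carriage travel run along its y through the origin; x points to the funnel's side, z up.
- beam: Beam, 60 mm wide (x), 430 mm long (y). Origin: centre of its flat, smooth upper face, 132 mm up; axes as the stand's. On its centre line are three 12 mm square through holes: one at the origin (pin in it at the start), one each side in a hand-clamped steel plate, 94 to 126 mm from the middle one, different each time and not measured. Face 12 mm thick, flat between holes.
- carriage (a joint): Carriage travel along the stand's +y (m): 0 at the middle hole, where it starts; stops at -0.140 and 0.140. A black saddle 90 (x) by 60 (y) mm, top 22 mm above the beam's face, with a central steel sleeve 22 mm across and 17 mm tall for the plunger; 0.5 to 1 kg. It drags with about 2 N and stays where left.
- plunger (a joint): Lift of the spring plunger (m): 0 home (only with the pin in a hole), 0.010 with the tip resting on the face between holes, 0.016 at the top stop. A spring drives it down by itself: 4 N at 0, 8 N at the top. Pin: steel, 9 mm across, round nose, tip 10 mm below the face when home, 1.5 mm of play either way in a hole; more than 22 N strains it.
- pull_knob: Black round pull knob, 28 mm across, 24 mm tall, with the pin under it. Origin: the knob's centre, on the pin's axis, 188 mm above the table when home; z up. It moves up and down in the carriage and, pushed sideways, takes the carriage along. Above the saddle nothing but the sleeve stands within 60 mm of its axis.
- spout (a point): Lower end of the steel funnel's spout, on the funnel's axis, 130 mm from the pin's axis along the stand's +x and 80 mm above the table. The funnel is fixed to the carriage: 104 mm across at its mouth, which is 187 mm above the table.
- bowl: Open dark enamelled bowl, 116 mm across and 50 mm high, loose on the table on the funnel's side of the stand, about 110 mm to one side (either one) of the middle. Origin: centre of its underside.
- tin: Round steel tin with its lid on, 108 mm across and 50 mm high, loose, at the other side of the middle. Origin: centre of its underside. Not to be used or moved.
- spice_jar: Small jar, 42 mm across, 60 mm high, loose, near the middle between bowl and tin. Origin: centre of its underside. Leave it.
- shaker: Glass shaker, 44 mm across, 85 mm high, loose, on the robot's side of the stand. Origin: centre of its underside. Leave it.
- mug: White mug, 76 mm across, 85 mm high, at the right. Origin: centre of its underside. Leave it.
- can: Can, 74 mm across, 110 mm high, at the right. Origin: centre of its underside. Leave it.
- spoon: Steel spoon, 200 mm long, lying along the left side. Origin: its middle. Leave it.
- carton: White carton, 60 x 90 x 140 mm, standing at the left. Origin: centre of its underside. Leave it.
Not all that is in view belongs to the job. What is shaped like the bowl but blue or turquoise is not meant.

How it is judged:
By the outcome, as a careful person would: the job done as asked, in the order asked, and still so for the second after the job is handed in, with the robot touching nothing.
It also fails if it takes over 45 s, if anything falls off the work surface, if the arm or the gripper's body presses on something with over 40 N, if the wrist force passes 120 N, or if a joint passes its speed limit or range.

## Working session

There is one attempt and no reset: what is moved stays moved. The work goes in short steps, Python scripts to look and compute and a tool call to move; the robot and the scene stay as the last step left them, time stands still between calls to the robot, and variables do not carry over. Pictures are saved under pics/ and viewed, and the job is handed in when it is done.

Besides the shell and the picture viewer there is one more tool, called after "Call:" by a JSON object that holds its "method" and its "body", one argument or row to a line. jog_arm: Moves the arm, as the interface text tells. Shift numbers are shares of 0.06 m and turn numbers shares of 0.1 rad, none past 1 either way. Its arguments: {"type":"object","properties":{"plan":{"type":"array","items":{"type":"object","properties":{"dr":{"type":"array","items":{"type":"number","minimum":-1,"maximum":1}},"delta_pos":{"type":"array","items":{"type":"number","minimum":-1,"maximum":1}},"grip":{"type":"number"}}}},"squeeze":{"type":"number"}},"required":["plan"]}

```bash
ls; mkdir -p pics
python3 - <<'E'
from bench import manip, snapshot
import cv2
for n in("scene","top"):
    s=snapshot(n); cv2.imwrite(f"pics/{n}0.png",s["img"][:,:,::-1]); print(n,{k:v for k,v in s.items() if k!="img"})
print(manip.get_obs())
E
```

```text
pics
scene {'vertical_fov': 49.13478910016735, 'cx': 320.60769555287334, 'cy': 206.2899609347399, 'rvec': array([ 0.93592159,  2.67038754, -0.79816401]), 'tvec': array([ 408.73336808, -207.22442043, 1493.87624999])}
top {'vertical_fov': 49.13044765938612, 'cx': 314.8145170237718, 'cy': 199.4053007894403, 'rvec': array([ 2.14285816, -2.20305439,  0.11797382]), 'tvec': array([  17.20454333,  524.94692413, 1410.38804525])}
{'time_s': 0.1, 'joint_pos': array([-1.1091772 ,  0.68994202, -0.19450715,  1.56628113,  0.15731505,
        0.90256142, -0.2150973 ]), 'qd': array([ 0.00059326, -0.00078801, -0.00141928, -0.0028215 , -0.0011429 ,
        0.00123521,  0.00096049]), 'joint_efforts': array([-3.11253942e-03, -5.40598583e+01, -1.27179354e+00, -1.58985168e+01,
        9.27741348e-03,  4.38183153e-03, -5.18901231e-06]), 'eef_pos': array([259.09971096, 568.07311885, 230.52685521]), 'orientation': array([-1.5464281 ,  0.33574051, -0.33538204]), 'contact_force': array([-0.25549715, -0.08447944, -0.00493293]), 'wrist_torque': array([-0.01285282, -0.03008547, -0.00487084]), 'gripper_width': 85.59480486381734}
```

View pics/scene0.png

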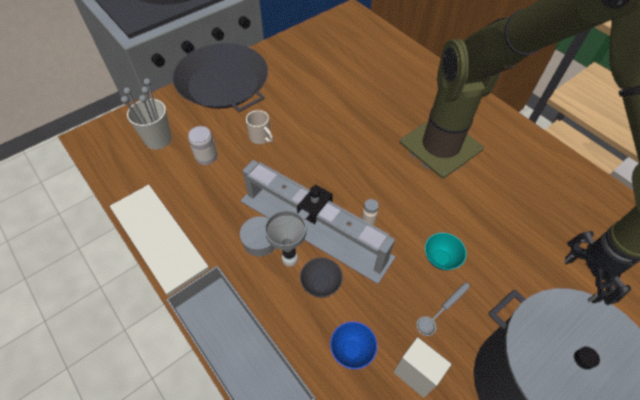

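View pics/top0.png

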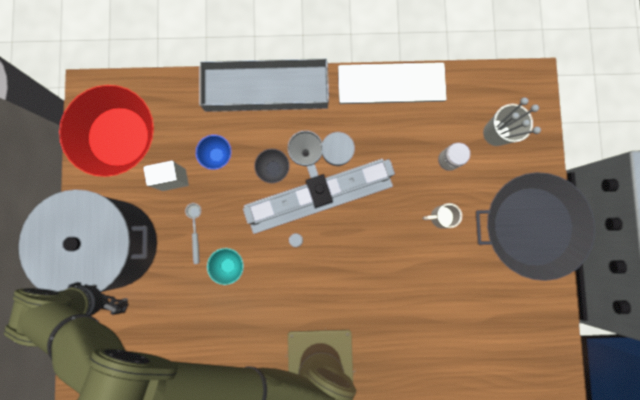

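The scene picture shows the carriage (black) at (317,203), the funnel at (285,231), the tin at (258,236) and the dark bowl at (321,277). The top picture shows the knob at about (319,186), the dark bowl at (271,165) and the tin at (338,148). Next I'll take close crops of both.

```bash
cat > h.py <<'E'
import numpy as np, cv2
from bench import manip, snapshot
from scipy.spatial.transform import Rotation as R
def cam(s):
    f=200/np.tan(np.radians(s["vertical_fov"]/2)); K=np.array([[f,0,s["cx"]],[0,f,s["cy"]],[0,0,1]])
    return K,R.from_rotvec(s["rvec"]).as_matrix(),np.array(s["tvec"])
def ray(s,u,v):
    K,Rm,t=cam(s); d=Rm.T@np.linalg.solve(K,[u,v,1]); return -Rm.T@t,d
def onz(s,u,v,z):
    c,d=ray(s,u,v); return c+d*(z-c[2])/d[2]
def tri(s1,p1,s2,p2):
    c1,d1=ray(s1,*p1);c2,d2=ray(s2,*p2)
    a=np.linalg.lstsq(np.c_[d1,-d2],c2-c1,rcond=None)[0]
    q1=c1+a[0]*d1;q2=c2+a[1]*d2;return (q1+q2)/2,np.linalg.norm(q1-q2)
def proj(s,P):
    K,Rm,t=cam(s); p=K@(Rm@np.asarray(P,float)+t); return p[:2]/p[2]
def crop(s,x0,y0,x1,y1,k,name):
    cv2.imwrite(name,cv2.resize(s["img"][y0:y1,x0:x1,::-1],None,fx=k,fy=k,interpolation=cv2.INTER_CUBIC))
E
python3 - <<'E'
from h import *
s=snapshot("scene");t=snapshot("top")
crop(s,230,150,410,310,4,"pics/s1.png");crop(t,230,120,410,255,4,"pics/t1.png")
E
```

```text
(no output)
```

View pics/s1.png

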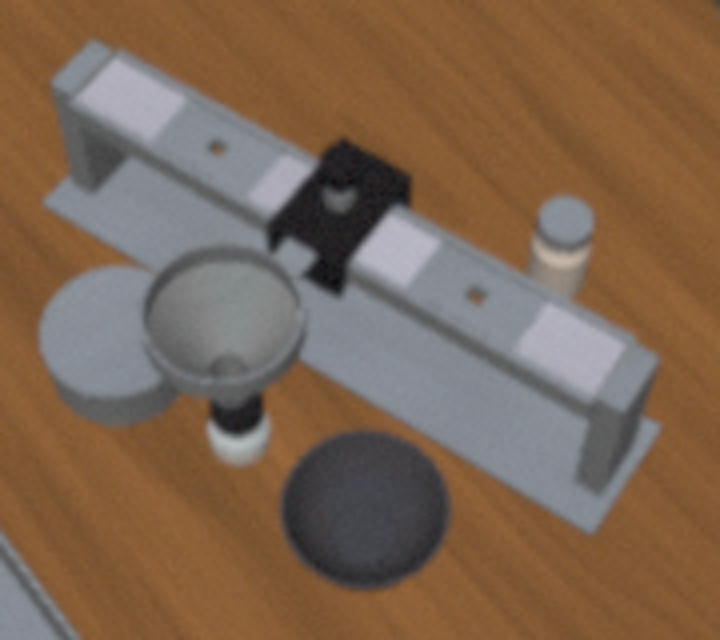

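View pics/t1.png

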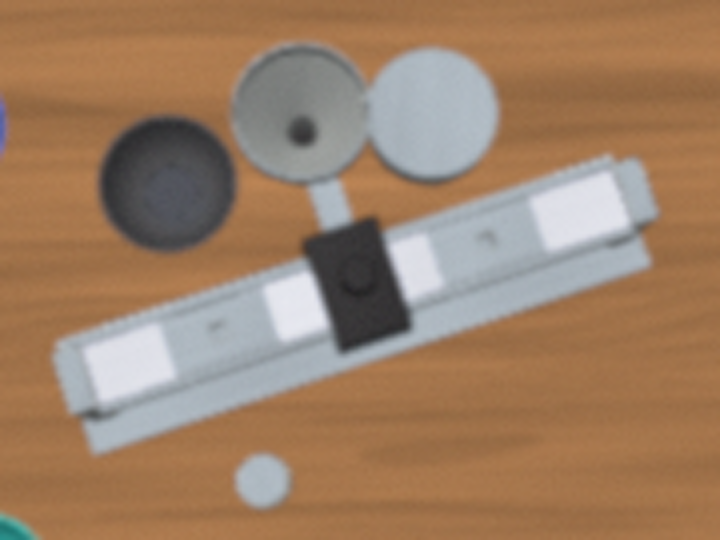

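Candidates for the bowl (top view): dark bowl (271,165); blue (213,152), turquoise (225,266), tin with lid (338,148), big pan (535,225). The crop confirms the open dark bowl at crop (168,184), and the index hole on that side at crop (217,326) in the top view and (476,295) in the scene view.

Run:
```python
from h import *
s=snapshot("scene");t=snapshot("top")
T=lambda u,v:((u+.5)/4-.5+230,(v+.5)/4-.5+120)
S=lambda u,v:((u+.5)/4-.5+230,(v+.5)/4-.5+150)
hl=T(217,326);hr=T(486,237)
L=onz(t,*hl,132);Rr=onz(t,*hr,132)
print("L",L,"R",Rr, np.linalg.norm(L-Rr)); print("scene", onz(s,*S(476,295),132),onz(s,*S(216,147),132))
print("triL",tri(t,hl,s,S(476,295)),"triR",tri(t,hr,s,S(216,147)))
print("knob",onz(t,*T(357,276),200))
print("saddle corners z154",[onz(t,*T(*p),154).round(1) for p in((305,240),(376,219),(411,327),(341,352))])
print("post tops z138",[onz(t,*T(*p),138).round(1) for p in((55,345),(72,412),(637,160),(657,214))])
print("scene posts",[onz(s,*S(*p),138).round(1) for p in((593,402),(658,356),(55,85),(94,40))])
print("bowl",onz(t,*T(168,184),50),onz(s,*S(365,508),50))
print("tin",onz(t,*T(434,114),50)," funnel",onz(t,*T(300,113),187),"shaker",onz(t,*T(262,480),85))
```

```text
L [511.87227365  97.7465099  132.        ] R [ 574.58026284 -109.1483883   132.        ] 216.18924767839874
scene [507.68523268  95.66072372 132.        ] [ 571.29831321 -109.93865609  132.        ]
triL (array([510.85760786,  97.81140597, 138.21018791]), np.float64(1.2036407793434252)) triR (array([ 573.3701071 , -108.15566697,  135.96016205]), np.float64(1.7425728829385394))
knob [538.68020369  -8.40310733 200.        ]
saddle corners z154 [array([572.8,  29. , 154. ]), array([587.3, -24.8, 154. ]), array([505. , -48.5, 154. ]), array([487.7,   4.3, 154. ])]
post tops z138 [array([500.2, 219.9, 138. ]), array([449.3, 207.7, 138. ]), array([ 630. , -226.3,  138. ]), array([ 587.9, -239.6,  138. ])]
scene posts [array([504.1, 204.8, 138. ]), array([448.2, 206.5, 138. ]), array([ 631.4, -221.7,  138. ]), array([ 586.3, -239. ,  138. ])]
bowl [637.11373719 140.24049844  50.        ] [637.73163329 140.92615911  50.        ]
tin [689.23019946 -78.04646757  50.        ]  funnel [662.54314582  29.86922355 187.        ] shaker [394.92086724  68.11813609  85.        ]
```

```bash
cat >> h.py <<'E'
yaw=np.arctan2(.290,.957); XS=np.array([np.cos(yaw),np.sin(yaw),0]); YS=np.array([-np.sin(yaw),np.cos(yaw),0]); O=np.array([539.3,-9,0.])
def st(P): # stand coords
    d=np.asarray(P,float)-O; return np.array([d@XS,d@YS,d[2]])
def pose():
    o=manip.get_obs(); M=R.from_rotvec(o["orientation"]).as_matrix(); return o,o["eef_pos"],M
def target(jaw,P,sgn=1):
    z=jaw*sgn; y=np.array([0,0,-1.]); x=np.cross(y,z); return np.c_[x,y,z]
def report():
    o,p,M=pose(); f=o["contact_force"]
    print("t",round(o["time_s"],2),"stand",st(p).round(2),"world",p.round(1),"F stand",np.round([f@XS,f@YS,f[2]],2),"w",round(o["gripper_width"],1)); return o,p,M
E
python3 - <<'E'
from h import *
o,p,M=report(); print(M.round(3)); print(np.round([o["joint_pos"][0],o["joint_pos"][6]],2))
for jn,j in(("x",XS),("y",YS)):
  for sg in(1,-1):
    T=target(j,p,sg); print(jn,sg,R.from_matrix(M.T@T).as_rotvec().round(3))
P=O+[0,0,300]; print("delta world",(P-p).round(1),"tool",(M.T@(P-p)).round(1))
E
```

```text
t 0.3 stand [-100.56  633.91  231.03] world [259.2 568.5 231. ] F stand [ 0.39 -0.16  0.36] w 85.3
[[ 0.91  -0.     0.415]
 [-0.415 -0.001  0.91 ]
 [ 0.    -1.    -0.001]]
[-1.11 -0.22]
x 1 [0.    0.849 0.   ]
x -1 [ 0.000e+00 -2.293e+00 -1.000e-03]
y 1 [ 0.001 -0.722 -0.   ]
y -1 [0.00e+00 2.42e+00 1.00e-03]
delta world [ 280.1 -577.5   69. ] tool [ 494.4  -68.7 -409.3]
```

Call:
{"method": "jog_arm", "body": {
  "plan": [
    {"delta_pos": [0.41, -0.33, -0.9], "dr": [0, 0, 0], "grip": 0},
    {"delta_pos": [0.41, -0.33, -0.9], "dr": [0, 0, 0], "grip": 0},
    {"delta_pos": [0.41, -0.33, -0.9], "dr": [0, 0, 0], "grip": 0},
    {"delta_pos": [0.78, -0.02, -0.455], "dr": [0, 0, 0], "grip": 0},
    {"delta_pos": [0.78, -0.02, -0.455], "dr": [0, 0, 0], "grip": 0},
    {"delta_pos": [0.78, -0.02, -0.455], "dr": [0, 0, 0], "grip": 0},
    {"delta_pos": [0.78, -0.02, -0.455], "dr": [0, 0, 0], "grip": 0},
    {"delta_pos": [0.78, -0.02, -0.455], "dr": [0, 0, 0], "grip": 0},
    {"delta_pos": [0.78, -0.02, -0.455], "dr": [0, 0, 0], "grip": 0},
    {"delta_pos": [0.78, -0.02, -0.455], "dr": [0, 0, 0], "grip": 0}
  ],
  "squeeze": 40
}}

```text
time_s: 1.55
eef_pos: [478.9, 79.6, 299.3]
orientation: [-1.544, 0.335, -0.336]
contact_force: [0.9, 0.9, -0.1]
gripper_width: 85.5
```

Call:
{"method": "jog_arm", "body": {
  "plan": [
    {"delta_pos": [0, 0, 0], "dr": [0, 1, 0], "grip": 0},
    {"delta_pos": [0, 0, 0], "dr": [0, 1, 0], "grip": 0},
    {"delta_pos": [0, 0, 0], "dr": [0, 1, 0], "grip": 0},
    {"delta_pos": [0, 0, 0], "dr": [0, 1, 0], "grip": 0},
    {"delta_pos": [0, 0, 0], "dr": [0, 1, 0], "grip": 0},
    {"delta_pos": [0, 0, 0], "dr": [0, 1, 0], "grip": 0},
    {"delta_pos": [0, 0, 0], "dr": [0, 1, 0], "grip": 0},
    {"delta_pos": [0, 0, 0], "dr": [0, 1, 0], "grip": 0},
    {"delta_pos": [0, 0, 0], "dr": [0, 0.5, 0], "grip": 0}
  ]
}}

```text
time_s: 2.68
eef_pos: [477.9, 81.2, 299.1]
orientation: [-1.333, 0.992, -0.992]
contact_force: [-0.3, 1.4, -0.3]
gripper_width: 85.3
```

Run:
```python
from h import *
o,p,M=report(); print(M.round(3),o["joint_pos"].round(2)); print(R.from_matrix(M.T@target(XS,p)).as_rotvec().round(3))
P=O+[0,0,230]; print("tool delta",(M.T@(P-p)).round(1))
s=snapshot("scene");crop(s,230,130,410,290,4,"pics/s2.png")
```

```text
t 2.67 stand [-32.58 104.07 299.07] world [477.9  81.2 299.1] F stand [ 0.15  1.47 -0.34] w 85.3
[[ 0.287  0.     0.958]
 [-0.958  0.     0.287]
 [-0.    -1.     0.   ]] [-0.3   0.41  0.05  1.89 -0.03  0.84  0.06]
[-0.    -0.003 -0.   ]
tool delta [104.   69.1  32.9]
```

View pics/s2.png

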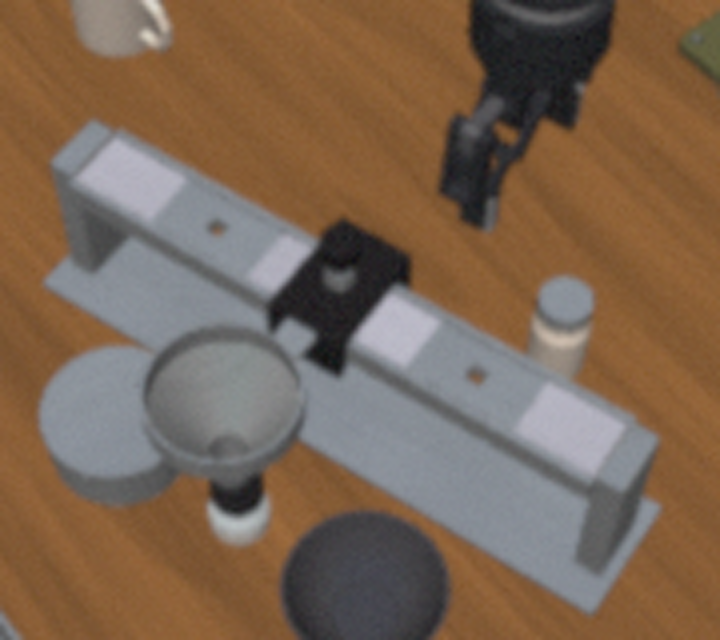

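The picture shows the gripper clear, up and right at crop (470,150), with the knob at crop (340,247). I'll check the knob's position by projecting it into both views.

Run:
```python
from h import *
for n,y0,y1,x0 in(("scene",175,215,295),("top",165,210,298)):
    s=snapshot(n); im=s["img"][y0:y1,x0:x0+45].copy()
    im=np.clip(im.astype(float)*2.2,0,255).astype(np.uint8)
    k=12; b=cv2.resize(im[:,:,::-1],None,fx=k,fy=k,interpolation=cv2.INTER_CUBIC)
    for z,col,r in((200,(0,0,255),14),(171,(0,255,0),11)):
        pts=[proj(s,O+[r*np.cos(a),r*np.sin(a),z]) for a in np.linspace(0,6.28,24)]
        for u,v in pts: cv2.circle(b,(int((u+.5-x0)*k),int((v+.5-y0)*k)),2,col,-1)
    cv2.imwrite(f"pics/k_{n}.png",b)
```

```text
(no output)
```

View pics/k_scene.png

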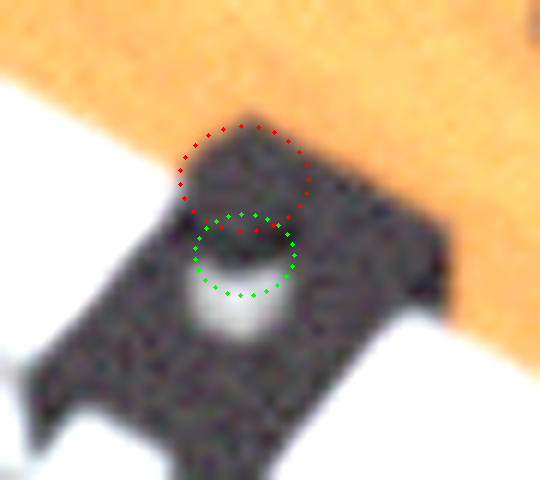

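View pics/k_top.png

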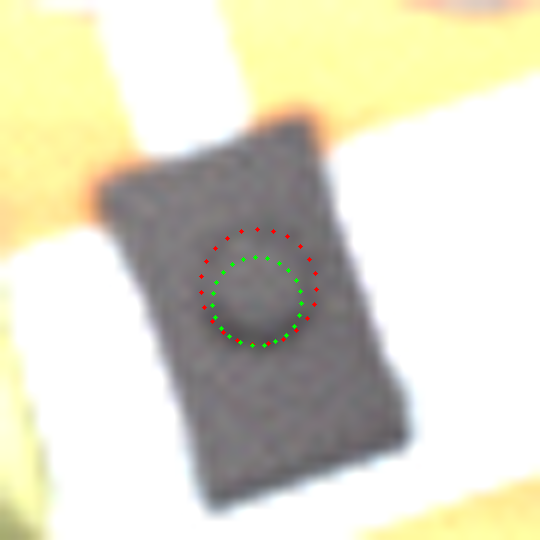

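Both projections match the knob and sleeve to about 1–2 mm, so I'll move above the knob and down around it with jaws across the rail.

Call:
{"method": "jog_arm", "body": {
  "plan": [
    {"delta_pos": [0.87, 0.2, 0.27], "dr": [0, 0, 0], "grip": 0},
    {"delta_pos": [0.86, 0.2, 0.28], "dr": [0, 0, 0], "grip": 0},
    {"delta_pos": [0, 0.6, 0], "dr": [0, 0, 0], "grip": 0},
    {"delta_pos": [0, 0, 0], "dr": [0, 0, 0], "grip": 0},
    {"delta_pos": [0, 0, 0], "dr": [0, 0, 0], "grip": 0}
  ]
}}

```text
time_s: 3.45
eef_pos: [539.9, -7.9, 239.9]
orientation: [-1.333, 0.989, -0.989]
contact_force: [0.3, -1.3, 0.9]
gripper_width: 85.2
```

Run:
```python
from h import *
o,p,M=report(); P=O+[0,0,172]; print("tool delta",(M.T@(P-p)).round(1))
s=snapshot("scene");crop(s,230,110,410,270,4,"pics/s3.png")
```

```text
t 3.45 stand [  0.89   0.86 239.91] world [539.9  -7.9 239.9] F stand [-0.08 -1.39  0.91] w 85.2
tool delta [ 0.9 67.9 -1. ]
```

View pics/s3.png

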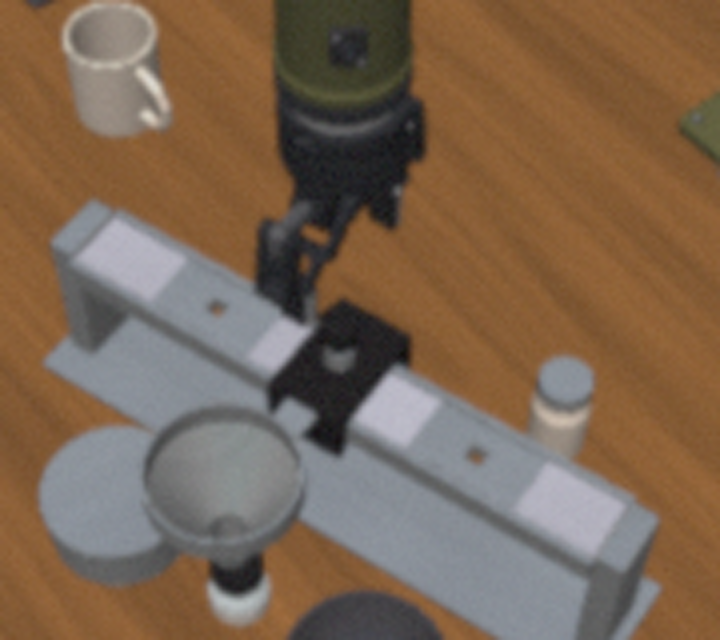

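The gripper sits straight above the knob (crop about (330,250), knob at (340,330)). Descending.

Call:
{"method": "jog_arm", "body": {
  "plan": [
    {"delta_pos": [0.01, 0.35, -0.015], "dr": [0, 0, 0], "grip": 0},
    {"delta_pos": [0, 0.35, 0], "dr": [0, 0, 0], "grip": 0},
    {"delta_pos": [0, 0.3, 0], "dr": [0, 0, 0], "grip": 0.2},
    {"delta_pos": [0, 0.12, 0], "dr": [0, 0, 0], "grip": 0.4},
    {"delta_pos": [0, 0, 0], "dr": [0, 0, 0], "grip": 0.5},
    {"delta_pos": [0, 0, 0], "dr": [0, 0, 0], "grip": 0.5}
  ],
  "squeeze": 40
}}

```text
time_s: 4.25
eef_pos: [539.6, -9.5, 172.8]
orientation: [-1.332, 0.989, -0.991]
contact_force: [-0.1, 0.2, 0.7]
gripper_width: 42.7
```

Run:
```python
from h import *
o,p,M=report(); 
s=snapshot("scene");crop(s,270,130,370,250,5,"pics/s4.png")
```

```text
t 4.25 stand [  0.18  -0.53 172.8 ] world [539.6  -9.5 172.8] F stand [-0.02  0.22  0.7 ] w 42.7
```

View pics/s4.png

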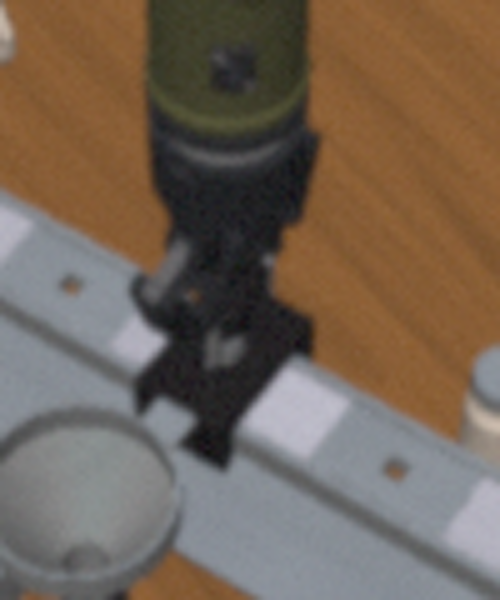

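Fingers straddle the knob with no force, at 42.7 mm open. I'll close softly, watching the side force.

Call:
{"method": "jog_arm", "body": {
  "plan": [
    {"delta_pos": [0, 0, 0], "dr": [0, 0, 0], "grip": 0.58},
    {"delta_pos": [0, 0, 0], "dr": [0, 0, 0], "grip": 0.63},
    {"delta_pos": [0, 0, 0], "dr": [0, 0, 0], "grip": 0.65},
    {"delta_pos": [0, 0, 0], "dr": [0, 0, 0], "grip": 0.65}
  ],
  "squeeze": 30
}}

```text
time_s: 4.8
eef_pos: [539.9, -9.4, 172.2]
orientation: [-1.332, 0.989, -0.992]
contact_force: [2.2, 0.9, 1.0]
gripper_width: 29.8
```

Call:
{"method": "jog_arm", "body": {
  "plan": [
    {"delta_pos": [0, 0, 0], "dr": [0, 0, 0], "grip": 0.68},
    {"delta_pos": [0, 0, 0], "dr": [0, 0, 0], "grip": 0.69}
  ]
}}

```text
time_s: 5.05
eef_pos: [540.8, -9.2, 172.5]
orientation: [-1.331, 0.988, -0.992]
contact_force: [5.0, 2.6, 2.6]
gripper_width: 27.0
```

Run:
```python
from h import *
report()
```

```text
t 5.05 stand [  1.37  -0.57 172.47] world [540.8  -9.2 172.5] F stand [5.5  1.08 2.6 ] w 27.0
```

Call:
{"method": "jog_arm", "body": {
  "plan": [
    {"delta_pos": [0, 0, 0.02], "dr": [0, 0, 0], "grip": 0.8},
    {"delta_pos": [0, 0, 0], "dr": [0, 0, 0], "grip": 1},
    {"delta_pos": [0, 0, 0], "dr": [0, 0, 0], "grip": 1}
  ],
  "squeeze": 45
}}

```text
time_s: 5.42
eef_pos: [540.8, -9.1, 172.5]
orientation: [-1.332, 0.989, -0.992]
contact_force: [3.1, 0.3, 6.4]
gripper_width: 26.2
```

Run:
```python
from h import *
report()
```

```text
t 5.42 stand [  1.44  -0.57 172.55] world [540.8  -9.1 172.5] F stand [ 3.01 -0.65  6.42] w 26.2
```

Firm grip. Lifting gently now.

Call:
{"method": "jog_arm", "body": {
  "plan": [
    {"delta_pos": [0, -0.05, 0], "dr": [0, 0, 0], "grip": 1},
    {"delta_pos": [0, -0.07, 0], "dr": [0, 0, 0], "grip": 1},
    {"delta_pos": [0, -0.07, 0], "dr": [0, 0, 0], "grip": 1},
    {"delta_pos": [0, -0.03, 0], "dr": [0, 0, 0], "grip": 1},
    {"delta_pos": [0, 0, 0], "dr": [0, 0, 0], "grip": 1}
  ]
}}

```text
time_s: 6.05
eef_pos: [540.8, -9.1, 184.3]
orientation: [-1.333, 0.99, -0.991]
contact_force: [6.9, 0.8, -8.0]
gripper_width: 26.3
```

Run:
```python
from h import *
report()
s=snapshot("scene");crop(s,270,130,370,250,5,"pics/s5.png")
```

```text
t 6.05 stand [  1.38  -0.53 184.25] world [540.8  -9.1 184.3] F stand [ 6.82 -1.23 -8.01] w 26.3
```

View pics/s5.png

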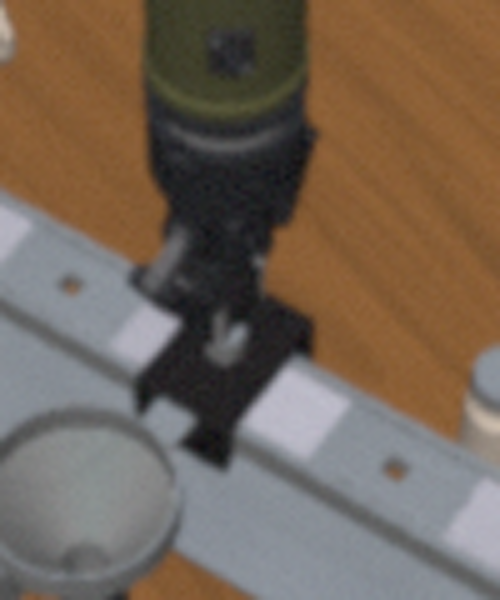

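Fz −8 N matches the spring at about 11.7 mm lift, so the pin is out of the hole. I'll lift 1.2 mm more, then test-slide.

Call:
{"method": "jog_arm", "body": {
  "plan": [
    {"delta_pos": [0, -0.02, 0.015], "dr": [0, 0, 0], "grip": 1},
    {"delta_pos": [-0.03, 0, 0], "dr": [0, 0, 0], "grip": 1},
    {"delta_pos": [-0.03, 0, 0], "dr": [0, 0, 0], "grip": 1},
    {"delta_pos": [-0.03, 0, 0], "dr": [0, 0, 0], "grip": 1}
  ]
}}

```text
time_s: 6.6
eef_pos: [539.4, -4.4, 185.1]
orientation: [-1.335, 0.991, -0.991]
contact_force: [6.8, 0.2, -7.6]
gripper_width: 26.2
```

Run:
```python
from h import *
report()
```

```text
t 6.6 stand [  1.39   4.34 185.13] world [539.4  -4.4 185.1] F stand [ 6.6  -1.83 -7.61] w 26.2
```

Call:
{"method": "jog_arm", "body": {
  "plan": [
    {"delta_pos": [-0.1, 0, 0.02], "dr": [0, 0, 0], "grip": 1},
    {"delta_pos": [-0.15, 0, 0], "dr": [0, 0, 0], "grip": 1},
    {"delta_pos": [-0.15, 0, 0], "dr": [0, 0, 0], "grip": 1},
    {"delta_pos": [-0.15, 0, 0], "dr": [0, 0, 0], "grip": 1},
    {"delta_pos": [-0.15, 0, 0], "dr": [0, 0, 0], "grip": 1},
    {"delta_pos": [-0.15, 0, 0], "dr": [0, 0, 0], "grip": 1},
    {"delta_pos": [-0.15, 0, 0], "dr": [0, 0, 0], "grip": 1},
    {"delta_pos": [-0.15, 0, 0], "dr": [0, 0, 0], "grip": 1},
    {"delta_pos": [-0.15, 0, 0], "dr": [0, 0, 0], "grip": 1},
    {"delta_pos": [-0.15, 0, 0], "dr": [0, 0, 0], "grip": 1},
    {"delta_pos": [-0.1, 0, 0], "dr": [0, 0, 0], "grip": 1},
    {"delta_pos": [0, 0, 0], "dr": [0, 0, 0], "grip": 1}
  ]
}}

```text
time_s: 8.1
eef_pos: [511.4, 87.0, 185.7]
orientation: [-1.336, 0.993, -0.987]
contact_force: [-4.2, -0.7, -7.1]
gripper_width: 25.8
```

Run:
```python
from h import *
report()
s=snapshot("scene");crop(s,250,130,410,290,4,"pics/s6.png")
```

```text
t 8.1 stand [  1.09  99.98 185.74] world [511.4  87.  185.7] F stand [-4.25  0.54 -7.08] w 25.8
```

View pics/s6.png

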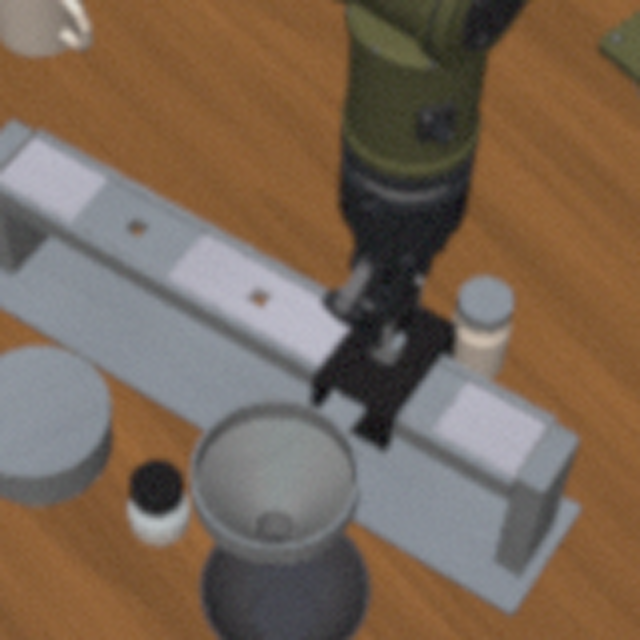

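The carriage slid freely. The middle hole is now uncovered at crop (260,297), so I can measure the hole-to-hole distance from the same views.

Run:
```python
from h import *
def blob(img,c,bright=None):
    u,v=np.round(c).astype(int); w=img[v-6:v+7,u-6:u+7].astype(float)
    bg=np.median(w.reshape(-1,3),0); d=np.abs(w-bg).sum(2); d=np.clip(d-35,0,None)
    yy,xx=np.mgrid[-6:7,-6:7]; m=(xx**2+yy**2<=25); d=d*m
    return np.array([u+(d*xx).sum()/d.sum(), v+(d*yy).sum()/d.sum()])
s=snapshot("scene");t=snapshot("top")
s0=cv2.imread("pics/scene0.png")[:,:,::-1];t0=cv2.imread("pics/top0.png")[:,:,::-1]
c=lambda P,S:proj(S,P)
Lw=np.array([509.5,96.7,132.]);Rw=np.array([573,-109.5,132.])
for nm,S,i0 in(("scene",s,s0),("top",t,t0)):
    a=blob(i0,c(Lw,S)); b=blob(S["img"],c(O+[0,0,132],S)); r=blob(i0,c(Rw,S))
    PL,PO,PR=[onz(S,*q,132) for q in(a,b,r)]
    print(nm,a.round(1),b.round(1),r.round(1),"L",st(PL).round(1),"mid",st(PO).round(1),"R",st(PR).round(1),"dL",np.linalg.norm(PL-PO).round(1),"dR",np.linalg.norm(PR-PO).round(1))
# bounds check
crop(t,230,120,410,255,4,"pics/t6.png")
```

```text
scene [348.6 223.3] [314.3 203.9] [283.7 186.3] L [-1.00e-01  1.09e+02  1.32e+02] mid [  0.9  -1.2 132. ] R [   1.1 -105.8  132. ] dL 110.1 dR 104.6
top [283.4 201. ] [318.7 190.7] [351.6 178.7] L [  5.4 111.3 132. ] mid [  1.5  -0.4 132. ] R [   4.7 -107.5  132. ] dL 111.8 dR 107.1
```

View pics/t6.png

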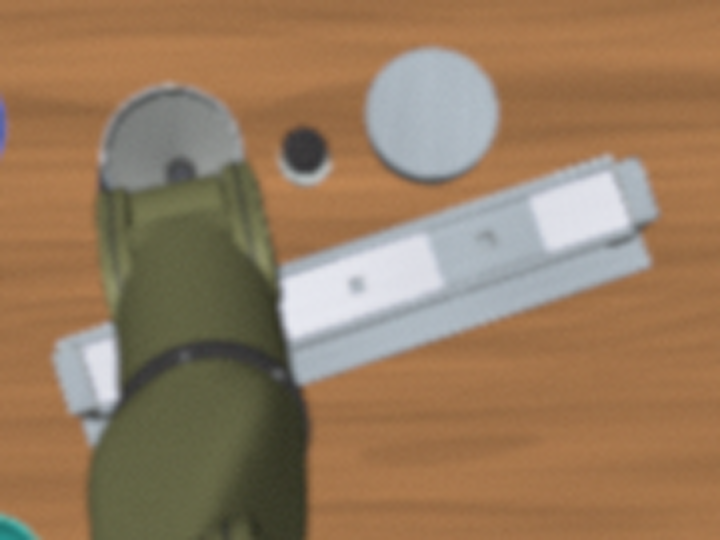

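Hole distance is about 110 mm by both views (110.1, 111.8); the pin is now at about 100.5 mm, lifted about 13 mm. I'll lower it almost to the face, release so the spring seats it there, and turn the jaws along the rail for gentle nudging.

Call:
{"method": "jog_arm", "body": {
  "plan": [
    {"delta_pos": [0, 0.02, -0.01], "dr": [0, 0, 0], "grip": 1},
    {"delta_pos": [0, 0.02, 0], "dr": [0, 0, 0], "grip": 1},
    {"delta_pos": [0, 0, 0], "dr": [0, 0, 0], "grip": 1}
  ]
}}

```text
time_s: 8.62
eef_pos: [511.4, 86.6, 183.4]
orientation: [-1.335, 0.993, -0.987]
contact_force: [-5.7, 0.6, -7.2]
gripper_width: 26.5
```

Run:
```python
from h import *
report()
```

```text
t 8.62 stand [  1.06  99.57 183.44] world [511.4  86.6 183.4] F stand [-5.31  2.23 -7.18] w 26.5
```

Call:
{"method": "jog_arm", "body": {
  "plan": [
    {"delta_pos": [0, 0, 0], "dr": [0, 0, 0], "grip": 0.6},
    {"delta_pos": [0, 0, 0], "dr": [0, 0, 0], "grip": 0.4},
    {"delta_pos": [0, 0, 0], "dr": [0, 0, 0], "grip": 0.3},
    {"delta_pos": [0, 0, 0], "dr": [0, 1, 0], "grip": 0.3},
    {"delta_pos": [0, 0, 0], "dr": [0, 1, 0], "grip": 0.3},
    {"delta_pos": [0, 0, 0], "dr": [0, 1, 0], "grip": 0.3},
    {"delta_pos": [0, 0, 0], "dr": [0, 1, 0], "grip": 0.3},
    {"delta_pos": [0, 0, 0], "dr": [0, 1, 0], "grip": 0.3},
    {"delta_pos": [0, 0, 0], "dr": [0, 1, 0], "grip": 0.3},
    {"delta_pos": [0, 0, 0], "dr": [0, 1, 0], "grip": 0.3},
    {"delta_pos": [0, 0, 0], "dr": [0, 1, 0], "grip": 0.3}
  ],
  "squeeze": 20
}}

```text
time_s: 10.0
eef_pos: [514.2, 85.6, 184.4]
orientation: [-0.92, 1.573, -1.574]
contact_force: [0.8, 0.7, -0.3]
gripper_width: 59.8
```

Call:
{"method": "jog_arm", "body": {
  "plan": [
    {"delta_pos": [0, 0, 0], "dr": [0, 1, 0], "grip": 0.3},
    {"delta_pos": [0, 0, 0], "dr": [0, 1, 0], "grip": 0.3},
    {"delta_pos": [0, 0, 0], "dr": [0, 1, 0], "grip": 0.3},
    {"delta_pos": [0, 0, 0], "dr": [0, 1, 0], "grip": 0.3},
    {"delta_pos": [0, 0, 0], "dr": [0, 1, 0], "grip": 0.3},
    {"delta_pos": [0, 0, 0], "dr": [0, 1, 0], "grip": 0.3},
    {"delta_pos": [0, 0, 0], "dr": [0, 1, 0], "grip": 0.3},
    {"delta_pos": [0, 0, 0], "dr": [0, 0.7, 0], "grip": 0.3},
    {"delta_pos": [0, 0, 0], "dr": [0, 0, 0], "grip": 0.4}
  ]
}}

```text
time_s: 11.12
eef_pos: [513.9, 85.6, 184.2]
orientation: [-0.305, 2.062, -2.062]
contact_force: [0.5, -0.6, 0.0]
gripper_width: 51.2
```

Run:
```python
from h import *
o,p,M=report(); print(M.round(3),o["joint_pos"].round(2)); print(R.from_matrix(M.T@target(YS,p,-1)).as_rotvec().round(3))
s=snapshot("scene");crop(s,290,140,410,260,5,"pics/s7.png")
```

```text
t 11.12 stand [  3.16  97.91 184.18] world [513.9  85.6 184.2] F stand [ 0.27 -0.68  0.03] w 51.2
[[-0.957  0.002  0.291]
 [-0.291  0.    -0.957]
 [-0.002 -1.     0.   ]] [-0.57  0.68  0.52  1.95 -0.55  0.65 -0.97]
[-0.     0.001 -0.002]
```

View pics/s7.png

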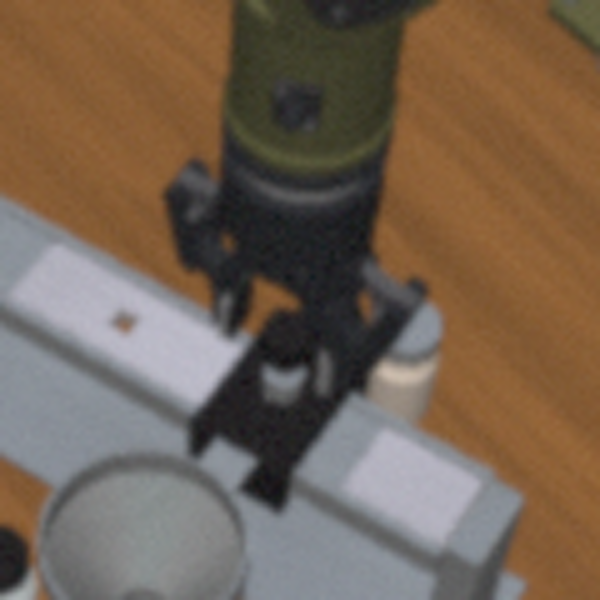

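The fingers stand either side of the knob along the rail (knob at crop (285,335), its pin resting on the face). I'll lower 6 mm, centre, and close to a loose cage.

Call:
{"method": "jog_arm", "body": {
  "plan": [
    {"delta_pos": [0.03, 0.1, -0.025], "dr": [0, 0, 0], "grip": 0.5},
    {"delta_pos": [0, 0, 0], "dr": [0, 0, 0], "grip": 0.58},
    {"delta_pos": [0, 0, 0], "dr": [0, 0, 0], "grip": 0.62},
    {"delta_pos": [0, 0, 0], "dr": [0, 0, 0], "grip": 0.62}
  ]
}}

```text
time_s: 11.68
eef_pos: [511.0, 86.2, 177.9]
orientation: [-0.305, 2.063, -2.063]
contact_force: [-0.2, -0.4, -0.3]
gripper_width: 32.3
```

```bash
cat > look.py <<'E'
import sys
from h import *
report(); s=snapshot("scene");crop(s,310,170,380,240,8,"pics/%s.png"%sys.argv[1])
E
python3 look.py a1
```

```text
t 11.68 stand [  0.55  99.33 177.88] world [511.   86.2 177.9] F stand [-0.36 -0.36 -0.33] w 32.3
```

View pics/a1.png

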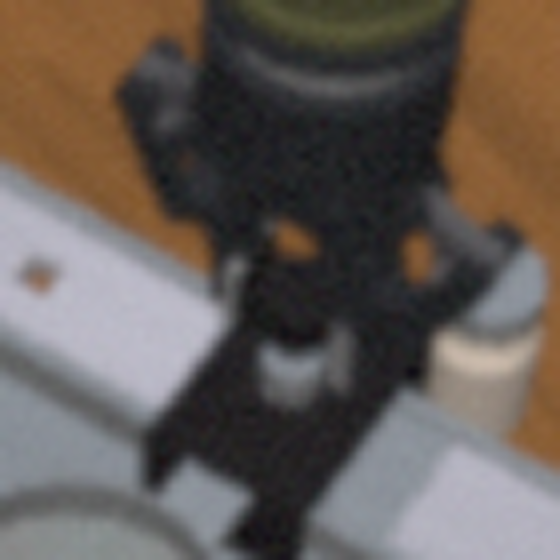

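Cage clear with no force; the steel below the knob shows at crop y 335–405 (pin on the face). Nudging along.

Call:
{"method": "jog_arm", "body": {
  "plan": [
    {"delta_pos": [0, 0, -0.03], "dr": [0, 0, 0], "grip": 0.62},
    {"delta_pos": [0, 0, -0.03], "dr": [0, 0, 0], "grip": 0.62},
    {"delta_pos": [0, 0, -0.03], "dr": [0, 0, 0], "grip": 0.62},
    {"delta_pos": [0, 0, 0], "dr": [0, 0, 0], "grip": 0.62}
  ]
}}

```text
time_s: 12.22
eef_pos: [509.8, 90.2, 178.0]
orientation: [-0.303, 2.062, -2.066]
contact_force: [1.4, -4.5, 0.1]
gripper_width: 32.7
```

```bash
python3 look.py a2
```

```text
t 12.22 stand [  0.57 103.46 177.96] world [509.8  90.2 178. ] F stand [-0.01 -4.74  0.12] w 32.7
```

View pics/a2.png

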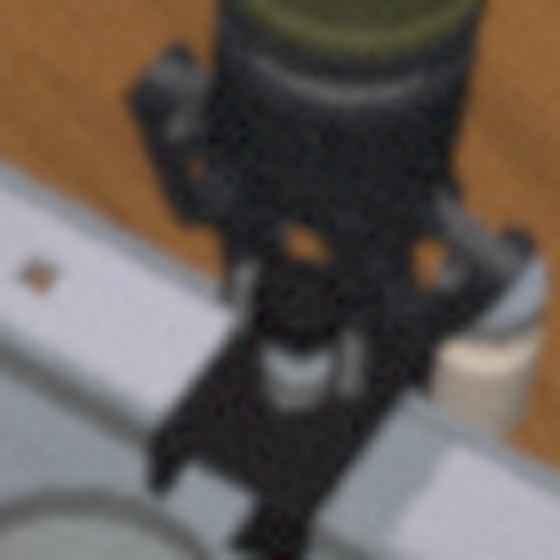

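Call:
{"method": "jog_arm", "body": {
  "plan": [
    {"delta_pos": [0, 0, -0.02], "dr": [0, 0, 0], "grip": 0.62},
    {"delta_pos": [0, 0, -0.02], "dr": [0, 0, 0], "grip": 0.62},
    {"delta_pos": [0, 0, -0.015], "dr": [0, 0, 0], "grip": 0.62},
    {"delta_pos": [0, 0, 0], "dr": [0, 0, 0], "grip": 0.62}
  ]
}}

```text
time_s: 12.78
eef_pos: [508.1, 95.6, 177.8]
orientation: [-0.307, 2.064, -2.062]
contact_force: [0.0, 0.4, -0.3]
gripper_width: 32.9
```

```bash
python3 look.py a3
```

```text
t 12.78 stand [  0.5  109.17 177.78] world [508.1  95.6 177.8] F stand [ 0.12  0.36 -0.3 ] w 32.9
```

View pics/a3.png

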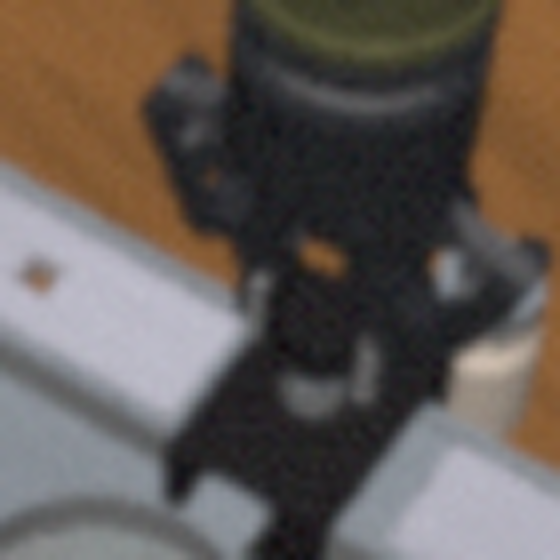

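Force fell to zero and the visible steel under the knob shrank (crop y 375–418, about 43 px against 70), so the pin has dropped. I'll open the fingers, retreat straight up, then verify with clear views.

Call:
{"method": "jog_arm", "body": {
  "plan": [
    {"delta_pos": [0, 0, 0], "dr": [0, 0, 0], "grip": 0.4},
    {"delta_pos": [0, 0, 0], "dr": [0, 0, 0], "grip": 0.2},
    {"delta_pos": [0, 0, 0], "dr": [0, 0, 0], "grip": 0.1},
    {"delta_pos": [0, -0.3, 0], "dr": [0, 0, 0], "grip": 0.1},
    {"delta_pos": [0, -0.7, 0], "dr": [0, 0, 0], "grip": 0.1},
    {"delta_pos": [0, -0.9, 0], "dr": [0, 0, 0], "grip": 0.1},
    {"delta_pos": [0.4, -0.6, 0], "dr": [0, 0, 0], "grip": 0.1},
    {"delta_pos": [0.9, 0, 0], "dr": [0, 0, 0], "grip": 0.1},
    {"delta_pos": [0.9, 0, 0], "dr": [0, 0, 0], "grip": 0.1}
  ]
}}

```text
time_s: 13.95
eef_pos: [380.8, 55.8, 328.0]
orientation: [-0.304, 2.064, -2.063]
contact_force: [0.9, -0.1, 0.8]
gripper_width: 77.3
```

Run:
```python
from h import *
report(); P=O+109.6*YS+1.0*XS
for n,y0,y1,x0 in(("scene",195,240,325),("top",175,220,262)):
    s=snapshot(n); im=np.clip(s["img"][y0:y1,x0:x0+45].astype(float)*2.2,0,255).astype(np.uint8)
    k=12; b=cv2.resize(im[:,:,::-1],None,fx=k,fy=k,interpolation=cv2.INTER_CUBIC)
    for z,col,r in((176,(0,0,255),14),(186,(255,0,255),14),(171,(0,255,0),11)):
        for a in np.linspace(0,6.28,24):
            u,v=proj(s,P+[r*np.cos(a),r*np.sin(a),z]); cv2.circle(b,(int((u+.5-x0)*k),int((v+.5-y0)*k)),2,col,-1)
    cv2.imwrite(f"pics/f_{n}.png",b); cv2.imwrite(f"pics/full_{n}.png",s["img"][:,:,::-1])
    crop(s,230,120,410,310 if n=="scene" else 255,3,f"pics/g_{n}.png")
```

```text
t 13.95 stand [-132.84  108.01  328.02] world [380.8  55.8 328. ] F stand [ 0.78 -0.37  0.79] w 77.3
```

View pics/f_scene.png

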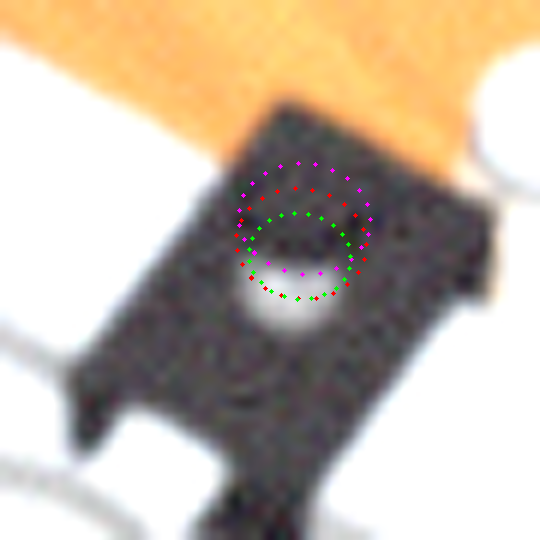

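View pics/g_scene.png

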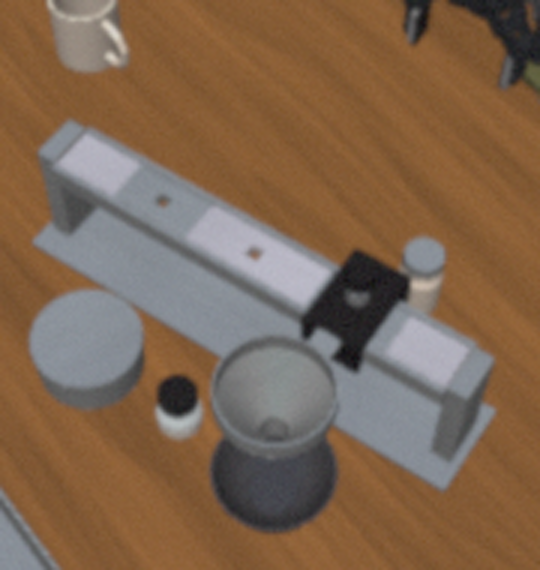

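View pics/full_top.png

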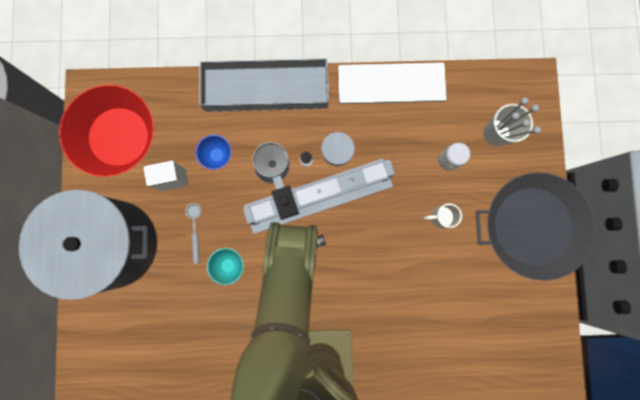

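The scene view shows the sleeve's bright part at y 262–333 in the 12× crop (71 px). It was about 78 px when home at the start, and about 10 mm of lift would add some 70 px. I'll do one numeric check of that and of the neighbours' positions.

Run:
```python
from h import *
a=cv2.imread("pics/scene0.png");b=cv2.imread("pics/full_scene.png")
def ext(img,u,v):
    p=img[v-14:v+16,u-1:u+2].mean((1,2)); return p.round(0).astype(int)
print("home0",ext(a,315,198)); print("now  ",ext(b,349,217))
t0=cv2.imread("pics/top0.png");t1=cv2.imread("pics/full_top.png")
S=snapshot("scene")
for nm,i0,i1,rs in(("scene",a,b,dict(tin=(238,214,34,40),bowl=(308,278,32,20),jar=(282,250,16,14),shaker=(358,196,25,24),mug=(244,108,30,38),can=(186,122,32,44),base=(360,255,40,22))),("top",t0,t1,dict(tin=(318,128,40,40),post=(240,195,30,40),mug=(420,200,45,30)))):
    for k,(x,y,w,h) in rs.items():
        (dx,dy),r=cv2.phaseCorrelate(np.float32(cv2.cvtColor(i0[y:y+h,x:x+w],6)),np.float32(cv2.cvtColor(i1[y:y+h,x:x+w],6)))
        print(nm,k,round(dx,2),round(dy,2),round(r,2))
report()
```

```text
home0 [ 71  51  37  33  36  34  35  36  38  41  30  26  29  54  84 104  98  91
  78  49  33  34  37  35  30  35  36  34  36  29]
now   [66 41 35 36 36 34 33 35 34 36 32 32 26 36 65 93 97 96 84 59 41 34 31 33
 32 34 34 36 35 36]
scene tin -0.08 -0.12 0.81
scene bowl -0.1 -0.14 1.06
scene jar 0.43 0.39 0.93
scene shaker 2.31 -7.54 0.22
scene mug 0.09 -0.04 0.98
scene can 0.06 0.61 0.93
scene base -0.08 -0.02 1.02
top tin -0.35 0.07 1.03
top post -0.17 -0.05 0.97
top mug 0.47 -0.06 0.9
t 14.1 stand [-134.71  108.46  327.7 ] world [378.9  55.7 327.7] F stand [0.99 0.33 0.09] w 76.9
```

Sleeve profile equals the home profile, so the pin is home. The shaker patch overlaps the moved carriage, so I'll compare just its body and then hand in.

Run:
```python
from h import *
a=cv2.imread("pics/scene0.png");b=cv2.imread("pics/full_scene.png")
print(np.abs(a[200:222,366:384].astype(int)-b[200:222,366:384]).mean((0,2)).round(0))
print("spout-bowl offset", st([637.4,140.6,0])-np.array([130+1,109.6,0]))
```

```text
[24.  7.  2.  2.  3.  4.  3.  3.  3.  3.  2.  2.  2.  3.  2.  3.  3.  3.]
spout-bowl offset [6.26920041 5.12112543 0.        ]
```

Run:
```python
from h import *
print(manip.close_job())
```

```text
the job is handed in; nothing more can be done
None
```

The funnel now stands over the open dark bowl, and the plunger pin has dropped into the index hole on that side. I handed the job in at about 14 s with the gripper clear of everything; no verdict was reported.

I gripped the knob and lifted it about 13 mm, slid the carriage about 100 mm towards the bowl, and let the spring set the pin down on the beam. I then nudged the knob along inside loosely closed fingers until the pin dropped, at about 110 mm. The highest side force I saw during the nudging was 4.7 N.

Last checks:
- **Pin:** the steel visible under the knob matches the starting (home) view to within a pixel. The push force fell to zero when the pin dropped. I did not test the lock by pushing the carriage afterwards.
- **Funnel:** by my measurements the spout is about 8 mm off the bowl's centre, well inside its 116 mm width.
- **Neighbours:** bowl, tin, jar, mug, can and stand base moved less than 1 pixel.
- **Shaker:** the first comparison disagreed because the moved carriage overlapped that patch. Checking only the shaker's body showed it unmoved.
- **Not checked:** I did not measure the spoon or carton, but the arm did not work near them.

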